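# Call the workmate and point out the next lock job

### The arm

A 6-joint arm with a two-finger parallel gripper is mounted at the origin on the work surface. World frame = base frame: x ahead of the robot, y to its left, z up, the work surface at z = 0. Lengths are in m, angles in degrees, forces in N, time in s.
With the tool pointing down it reaches from about 0.4 to 0.825 m from the base axis. Payload 7 kg.
Tool frame: the origin (TCP) lies between the finger pads, 19 mm behind the fingertips; this is the grasp point; z points along the fingers, y is the line along which they close (so a half turn about z gives the same grasp; the last joint's range is limited). The gripper opens to 88 mm and grips with 3 to 60 N. Pads are 19 mm wide; open, the fingers measure 130 mm over their backs; the gripper's body (78 mm by 193 mm) begins 47 mm behind the grasp point.
Start: joints at [-51.045, 20.546, 0.682, 0, -70.136, -16.507], TCP at [0.258, -0.624, 0.245] pointing down, gripper open.
Joint ranges: [-176.03, 176.03], [-82.01, 121.73], [-58.28, 71.71], [-173.87, 95.51], [-174.79, -0.11], [-173.66, 173.66]. Speed limits (degrees/s): [136.94, 136.94, 172.46, 180, 180, 180].

### API

Orientations are given as [roll, pitch, yaw] about the fixed x, y, z axes, in that order (R = Rz(yaw) Ry(pitch) Rx(roll)).
In Python, from plant import get_state, imaging, r, finder gives the robot as it stands.
- The arm moves only by the shell command python3 -m handwheel 'ROWS' [FORCE]. ROWS is JSON, a list of rows, each a list of 5 numbers: the closure, from 0 (fully open) to 1 (shut), then the shift along the world's x, y, z in cm, then the turn about the world's z in degrees. A call has 1 to 8 rows; each row is the pose to reach, as a shift and turn from the pose commanded when the call began; what a row does not reach only later rows make up. A row lasts 1/8 s, in which the tool goes at most 62.5 mm and 10.7 degrees, less where a joint would pass 70% of its speed; a pose out of reach is approached as far as the arm can. A call with a gripper value outside its range is refused whole. The fingers move at their own pace and stop on an object; FORCE is the grip in N (left out, the last holds). Time passes only in rows, so rows that repeat a pose let the fingers close. It gives the time, the measured TCP pose, the force, the opening and the grip force at its end, in the units of the state.
- get_state(): the state, without advancing time (a new reading comes with each control period).
- imaging.capture(name): name is "side" or "top"; returns (picture, depth): 480x640x3 uint8, red, green, blue; 480x640 float32, m along the optical axis (not along the pixel's ray), 0 where there is no reading.
- imaging.get_calibration(name): a dict with "fx", "fy", "cx", "cy" (pixels), "rvec" (rotation vector, rad) and "tvec" (3), from world to camera coordinates, as OpenCV has them. Camera axes: x right, y down, z forward; pixel columns grow to the right and rows downward; lengths in m; the calibration is good to about 2 mm. A picture is of the moment at which its call begins. get_calibration takes no time and is no camera call.
- r.close_job(): hands the job in; it is judged then, once.
Trained networks look in the newest picture that a camera, given by its name, has taken for a name from the list of things; names that differ only in an ending like _2 or _b are one class to them, and where a whole thing is asked for, a point or a joint stands for the part that bears it (a point fixed in the world has none). Each returns a list of dicts, best first, with "p" (0 to 1); they miss things now and then, are a little off and sometimes report something else, mostly with a low value. They report only what shows in the picture. A call takes as long as a camera call. They do not tell look-alikes from the thing itself.
- finder.cut_out(camera, query): "region" (480x640 bool, what is visible of it) and "pixel" ([column, row] in pixels, amid what is visible of it).
The state is a dict: "time_s": time; "joints": joint angles; "qd": joint speeds; "joint_torque": joint torques, N m; "tcp_pos": TCP position; "eef_rot": TCP orientation; "contact_force": force on the tool from outside, world axes, zero at the start; "moment": the same for the moment, N m; "gripper_width": finger opening in m; "gripper_force": force on a finger pad.
Only numpy, scipy, OpenCV 4.12 (cv2) and the standard library are available. Lean on these libraries where they do the work, as an engineer would, in place of code of your own. Each camera call takes 0.05 s, during which the arm holds its last target. There are 200 camera calls.

### The job

Press the call button fully down to call your workmate and let it come back up, then show the next job: with the fingers pointing down and the fingertips no more than 5 cm above it, point at the middle of the body of the padlock with the long shackle for two seconds, and after that point in the same way, for two seconds, at the middle of the tray with the key in it; finish still pointing there. Do not touch the padlocks, the trays or any of the loose things around them, leave everything lying where it is, and never bring the fingers down low over another padlock or tray, so that there is no mistake which is meant.

Things in the scene. Friction and masses are not known exactly. Their poses are not given: they have to be found in the camera images.
- call_button (a joint): travel of the call button, m: 0 up, 0.006 fully down; springs back up when let go; about 5 N press it fully down
- call_button_top (a point): centre of the top face of the grey round call button (34 mm across) that stands on a round light metal housing (50 mm across, 12 mm high; button top 22 mm above the bench) at the far side of the work area, between padlocks and trays; press it straight down; it moves with the button
- pad_long: brass padlock with the long shackle: body 46 x 50 mm (own x, y), steel shackle about 80 mm long beyond the body, 40 mm wide. It lies flat, loose, 22 mm high; origin under the middle of its body, shackle towards its own -x.
- pad_long_top (a point): middle of the top face of the long-shackle padlock's body, 22 mm above the bench
- pad_short: brass padlock with the same 46 x 50 mm body but an ordinary short shackle, about 30 mm long. It lies flat, loose, 22 mm high; origin under the middle of its body, shackle towards its own -x.
- pad_short_top (a point): middle of the top face of its body
- pad_disc: round steel padlock, disc 68 mm across with a very short shackle. It lies flat, loose, 22 mm high; origin under the middle of its body, shackle towards its own -x.
- pad_disc_top (a point): middle of the top face of its body
- pad_block: wide brass padlock, body 50 x 68 mm with a short wide shackle. It lies flat, loose, 22 mm high; origin under the middle of its body, shackle towards its own -x.
- pad_block_top (a point): middle of the top face of its body
- tray_key: fixed open job tray of grey plastic, 105 x 80 mm (own x, y), walls 22 mm high; origin under its centre. In it lies one brass key, 55 mm long and 3 mm thick, about the middle.
- tray_key_mid (a point): middle of the tray with the key, at rim height, 22 mm above the bench
- tray_screws: fixed open job tray of grey plastic, 105 x 80 mm (own x, y), walls 22 mm high; origin under its centre. In it lie four small screws.
- tray_screws_mid (a point): middle of that tray, at rim height
- tray_collar: fixed open job tray of grey plastic, 105 x 80 mm (own x, y), walls 22 mm high; origin under its centre. In it lies one brass ring, 40 mm across, in the middle.
- tray_collar_mid (a point): middle of that tray, at rim height
- cylinder: brass lock cylinder lying along its x, 66 x 17 x 33 mm, loose, between padlocks and trays; origin under its middle
- collar: steel ring lying flat, 52 mm across, 10 mm high, loose; origin under its middle
- screwdriver: screwdriver lying on the bench, loose
- oil: white oil bottle, 44 mm across, 95 mm tall, loose; origin under its middle
- jar: clear jar with steel cap, 60 mm across, 70 mm tall, loose; origin under its middle
- blank_box: cardboard box of key blanks, 70 x 110 x 45 mm, loose; origin under its middle
- wrench: wrench lying on the bench, loose
Things that resemble listed ones, but are neither listed nor needed, are in the scene too. Several things look just like the part that bears call_button: the one meant starts farthest to the robot's left. What is shaped like the pad_long but pink is not meant.

How it is judged:
By the outcome, as a careful person would: the job done as asked, in the order asked, and still so for the second after the job is handed in, with the robot touching nothing.
It also fails if it takes over 58 s, if anything falls off the work surface, if the arm or the gripper's body presses on something with over 40 N, if the wrist force passes 120 N, or if a joint passes its speed limit or range.

## Working session

There is one attempt and no reset: what is moved stays moved. The work goes in short steps, Python scripts to look and compute and a shell command to move; the robot and the scene stay as the last step left them, time stands still between calls to the robot, and variables do not carry over. Pictures are saved under pics/ and viewed, at most 10 in all, crops included, and the job is handed in when it is done.

```bash
ls; mkdir -p pics; cat > h.py <<'E'
import numpy as np, cv2
from plant import get_state, imaging, r, finder
def world(cam, depth, pix):
    c=imaging.get_calibration(cam); R=cv2.Rodrigues(np.array(c["rvec"],float))[0]; t=np.array(c["tvec"],float).ravel()
    pix=np.atleast_2d(pix); u,v=pix[:,0],pix[:,1]; d=depth[v.astype(int),u.astype(int)]
    P=np.c_[(u-c["cx"])/c["fx"]*d,(v-c["cy"])/c["fy"]*d,d]
    return ((P-t)@R)[d>0]
def regw(cam,depth,reg):
    v,u=np.nonzero(reg); return world(cam,depth,np.c_[u,v])
E
python3 - <<'E'
from h import *
for cam in ["top","side"]:
    p,d=imaging.capture(cam); cv2.imwrite(f"pics/{cam}1.png",p[:,:,::-1])
    for q in ["call_button","pad_long","pad_short","tray_key","tray_screws","tray_collar"]:
        for o in finder.cut_out(cam,q):
            if o["p"]<.2: continue
            w=regw(cam,d,o["region"]); 
            if len(w)==0: continue
            top=np.percentile(w[:,2],90); mm=w[w[:,2]>top-.004]
            print(cam,q,round(o["p"],2),np.round(o["pixel"]),len(w),np.median(w,0).round(3),"ztop",top.round(3),"mid",((np.percentile(mm,2,0)+np.percentile(mm,98,0))/2).round(3))
s=get_state();print(s["time_s"],s["tcp_pos"],s["eef_rot"],s["gripper_width"])
E
```

```text
pics
top call_button 0.62 [320. 159.] 122 [ 0.705 -0.045  0.022] ztop 0.026 mid [ 0.706 -0.046  0.026]
top pad_long 0.71 [396. 248.] 499 [ 0.479 -0.257  0.02 ] ztop 0.025 mid [ 0.491 -0.261  0.024]
top pad_long 0.65 [395. 312.] 276 [ 0.292 -0.254  0.015] ztop 0.023 mid [ 0.286 -0.227  0.21 ]
top pad_short 0.8 [326. 227.] 374 [ 0.52  -0.06   0.021] ztop 0.025 mid [ 0.523 -0.062  0.025]
top pad_short 0.71 [221. 247.] 1254 [0.466 0.218 0.004] ztop 0.021 mid [0.466 0.217 0.022]
top pad_short 0.33 [437. 249.] 553 [ 0.47  -0.36   0.021] ztop 0.025 mid [ 0.473 -0.361  0.025]
top tray_key 0.56 [183. 223.] 1221 [0.539 0.332 0.005] ztop 0.02 mid [0.537 0.33  0.022]
top tray_key 0.2 [262. 252.] 1148 [0.458 0.106 0.004] ztop 0.019 mid [0.456 0.104 0.021]
top tray_screws 0.88 [262. 250.] 1205 [0.458 0.106 0.004] ztop 0.021 mid [0.456 0.104 0.022]
top tray_collar 0.89 [221. 249.] 1180 [0.465 0.218 0.004] ztop 0.019 mid [0.465 0.217 0.021]
top tray_collar 0.37 [427. 144.] 297 [ 0.763 -0.347  0.023] ztop 0.028 mid [ 0.764 -0.348  0.027]
side call_button 0.37 [330. 210.] 355 [ 0.479 -0.253  0.019] ztop 0.024 mid [ 0.488 -0.261  0.022]
side pad_long 0.83 [411. 218.] 511 [ 0.266 -0.219  0.017] ztop 0.024 mid [ 0.256 -0.217  0.022]
side pad_long 0.56 [332. 213.] 481 [ 0.472 -0.249  0.016] ztop 0.023 mid [ 0.489 -0.261  0.022]
side pad_short 0.74 [306. 261.] 491 [ 0.515 -0.051  0.021] ztop 0.024 mid [ 0.522 -0.061  0.022]
side tray_key 0.92 [269. 408.] 3261 [0.536 0.328 0.005] ztop 0.021 mid [0.534 0.33  0.021]
side tray_screws 0.57 [324. 312.] 1892 [0.456 0.1   0.006] ztop 0.022 mid [0.455 0.104 0.021]
side tray_screws 0.45 [320. 356.] 2440 [0.464 0.214 0.005] ztop 0.022 mid [0.464 0.216 0.021]
side tray_collar 0.63 [187. 350.] 2745 [0.69  0.25  0.044] ztop 0.046 mid [0.696 0.234 0.045]
0.7 [ 0.2577308  -0.62383601  0.24539398] [-1.79996138e+02  2.59864993e-03 -1.57550223e+02] 0.08755154448800485
```

```bash
python3 - <<'E'
import cv2
p=cv2.imread("pics/top1.png"); cv2.imwrite("pics/t2.png",cv2.resize(p[110:350,150:470],(800,600),interpolation=cv2.INTER_CUBIC))
E
```

```text
(no output)
```

View pics/t2.png

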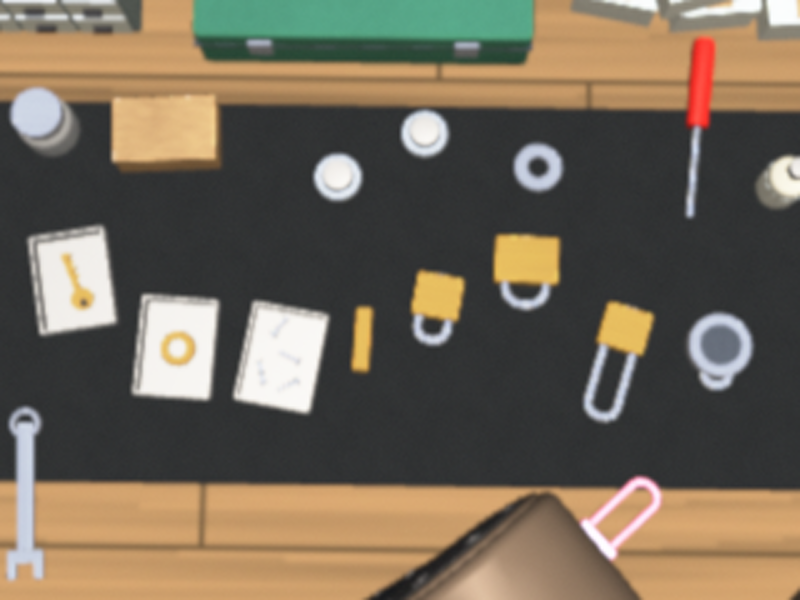

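View pics/side1.png

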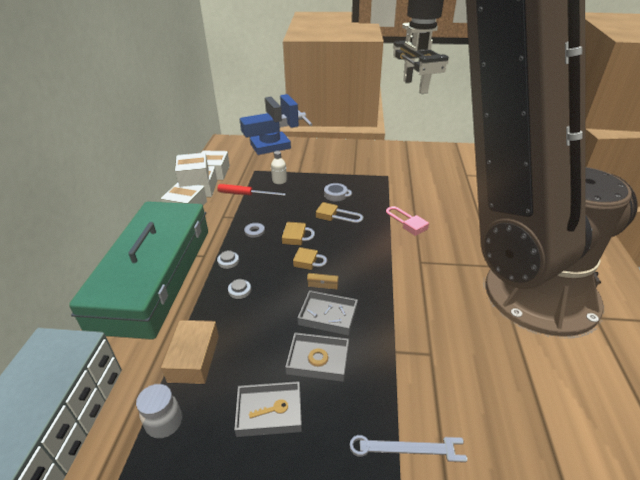

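The top crop shows two look-alike buttons at crop (338,177) and (425,132); the left one is meant, at about full pixel (285,181). It also shows the brass long-shackle padlock body at (625,328), about (400,241) in the full picture, and the key tray at (72,280), about (179,222). The side view agrees: the pink padlock is separate at (410,220), and the key is in the nearest tray at (268,408).

```bash
python3 - <<'E'
from h import *
def rect(w): 
    (c,s,a)=cv2.minAreaRect((w[:,:2]*1000).astype(np.float32)); return np.round(c,1),np.round(s,1),round(a,1)
for cam,b,k,l in [("top",(285,181),(179,222),(400,241)),("side",(239,287),(268,408),(327,211))]:
    p,d=imaging.capture(cam); hsv=cv2.cvtColor(p,cv2.COLOR_RGB2HSV)
    V,U=np.mgrid[:480,:640]
    def near(c,R): return (abs(U-c[0])<R)&(abs(V-c[1])<R)
    w=regw(cam,d,near(b,14)); t=w[(w[:,2]>.017)&(w[:,2]<.04)]; print(cam,"button",len(t),rect(t),np.median(t,0).round(4)); h=w[(w[:,2]>.008)&(w[:,2]<.04)];print("  housing",rect(h))
    w=regw(cam,d,near(l,16)&(hsv[...,1]>90)&(hsv[...,2]>100)); t=w[(w[:,2]>.017)&(w[:,2]<.04)]; print(cam,"body",len(t),rect(t),np.median(t,0).round(4))
    w=regw(cam,d,near(k,55)&(hsv[...,1]<60)); t=w[(w[:,2]>.012)&(w[:,2]<.03)]
    t=t[np.hypot(*(t[:,:2]-[.535,.33]).T)<.08]; print(cam,"tray",len(t),rect(t))
s=get_state();print(s["tcp_pos"])
p,d=imaging.capture("top"); w=regw("top",d,np.ones((480,640),bool))
m=(w[:,0]>.45)&(w[:,0]<.85)&(abs(w[:,1])<.35)&(w[:,2]>.06); print("tall things in work area", w[m].min(0) if m.any() else None, w[m].max(0))
E
```

```text
top button 120 (array([655.5,  45.9]), array([42.5, 35.4]), 1.3) [0.6555 0.0473 0.0218]
  housing (array([656.9,  51.7]), array([53.4, 49.1]), 67.6)
top body 300 (array([ 491.5, -262.3]), array([49.8, 46.8]), 73.9) [ 0.4923 -0.2627  0.0218]
top tray 256 (array([540.1, 314.3]), array([107.2, 114.5]), 10.3)
side button 143 (array([653.9,  47.6]), array([32.6, 33.3]), 26.7) [0.653  0.0494 0.0218]
  housing (array([651.8,  51.4]), array([47.9, 42.1]), 25.8)
side body 203 (array([ 489.9, -261.3]), array([54.2, 48.4]), 78.9) [ 0.4887 -0.2586  0.0225]
side tray 829 (array([537.3, 313.6]), array([105.1, 114.9]), 9.9)
[ 0.25771695 -0.62384299  0.24537292]
tall things in work area [ 0.68533127 -0.349794    0.06005456] [0.84998812 0.34985813 0.1175352 ]
```

```bash
python3 -m handwheel '[[1,3,5,-1,-3],[1,6,10,-2,-8],[1,9,15,-3,-14],[1,12,20,-4,-18],[1,15,25,-4,-22.5],[1,18,30,-4,-22.5],[1,20,34,-4,-22.5],[1,20,34,-4,-22.5]]' 20
```

```text
time_s: 1.85
tcp_pos: [0.4591, -0.2815, 0.2057]
eef_rot: [-180.0, 0.1, -179.8]
contact_force: [0.2, -0.8, 0.5]
gripper_width: 0.0134
gripper_force: 0.0
```

```bash
python3 -m handwheel '[[1,3,5,0,0],[1,6,10,0,0],[1,9,15,-2,0],[1,12,20,-4,0],[1,15,25,-6,0],[1,18,30,-8,0],[1,19.7,33.2,-9,0],[1,19.7,33.2,-9,0]]'
```

```text
time_s: 2.85
tcp_pos: [0.6553, 0.0495, 0.1136]
eef_rot: [-180.0, -0.1, -179.9]
contact_force: [-0.6, 0.5, -0.7]
gripper_width: 0.0005
gripper_force: 0.0
```

```bash
python3 -m handwheel '[[1,0,-0.1,-3,0],[1,0,-0.1,-5.5,0],[1,0,-0.1,-6.5,0],[1,0,-0.1,-7,0],[1,0,-0.1,-7.2,0],[1,0,-0.1,-7.4,0],[1,0,-0.1,-7.6,0],[1,0,-0.1,-7.6,0]]'
```

```text
time_s: 3.85
tcp_pos: [0.6552, 0.0473, 0.0399]
eef_rot: [180.0, 0.1, 180.0]
contact_force: [0.9, -0.3, 2.8]
gripper_width: 0.0003
gripper_force: 1.0
```

```bash
python3 -m handwheel '[[1,0,0,-0.2,0],[1,0,0,-0.3,0],[1,0,0,-0.4,0],[1,0,0,-0.5,0],[1,0,0,-0.5,0]]'
```

```text
time_s: 4.47
tcp_pos: [0.6552, 0.0473, 0.0351]
eef_rot: [180.0, 0.1, 180.0]
contact_force: [-0.7, -0.7, 8.7]
gripper_width: 0.0007
gripper_force: 4.0
```

```bash
python3 -m handwheel '[[1,0,0,-0.1,0],[1,0,0,-0.15,0],[1,0,0,-0.15,0],[1,0,0,-0.15,0]]'
```

```text
time_s: 4.97
tcp_pos: [0.6552, 0.0473, 0.0349]
eef_rot: [180.0, 0.1, 180.0]
contact_force: [-4.7, 0.3, 17.9]
gripper_width: 0.0001
gripper_force: 8.8
```

```bash
python3 -m handwheel '[[1,0,0,1,0],[1,0,0,3,0],[1,0,0,8,0],[1,0,0,13,0],[1,0,0,16,0],[1,0,0,16.5,0],[1,0,0,16.5,0]]' && python3 - <<'E'
from h import *
p,d=imaging.capture("side"); cv2.imwrite("pics/s3.png",cv2.resize(p[180:330,170:370],(800,600)[::1])[:,:,::-1])
V,U=np.mgrid[:480,:640]; w=regw("side",d,(abs(U-239)<14)&(abs(V-287)<14)); t=w[(w[:,2]>.017)&(w[:,2]<.04)]; print(len(t),np.median(t,0))
E
```

```text
time_s: 5.85
tcp_pos: [0.654, 0.0472, 0.1971]
eef_rot: [180.0, -0.1, 179.9]
contact_force: [0.6, 0.7, -0.7]
gripper_width: 0.0004
gripper_force: 0.0
146 [0.6534781  0.05060067 0.02191089]
```

```bash
python3 -m handwheel '[[1,-3,-5.5,0,0],[1,-6,-11,0,0],[1,-9,-16.5,0,0],[1,-12,-22,0,0],[1,-14.5,-27.5,0,0],[1,-16.4,-31,0,0],[1,-16.4,-31,0,0],[1,-16.4,-31,0,0]]'
```

```text
time_s: 6.9
tcp_pos: [0.4903, -0.2627, 0.1967]
eef_rot: [180.0, -0.1, 179.9]
contact_force: [0.6, 0.4, -0.1]
gripper_width: 0.0002
gripper_force: 0.0
```

```bash
python3 -m handwheel '[[1,0.05,0.05,-3,0],[1,0.05,0.05,-7,0],[1,0.05,0.05,-10,0],[1,0.05,0.05,-12,0],[1,0.05,0.05,-13,0],[1,0.05,0.05,-13,0],[1,0.05,0.05,-13,0],[1,0.05,0.05,-13,0]]' && python3 - <<'E'
from h import *
p,d=imaging.capture("side"); cv2.imwrite("pics/s4.png",cv2.resize(p[120:270,250:450],(800,600))[:,:,::-1])
E
```

```text
time_s: 7.9
tcp_pos: [0.4918, -0.2624, 0.0687]
eef_rot: [-180.0, 0.1, 180.0]
contact_force: [-0.0, -1.0, -0.1]
gripper_width: 0.0004
gripper_force: 0.0
```

View pics/s4.png

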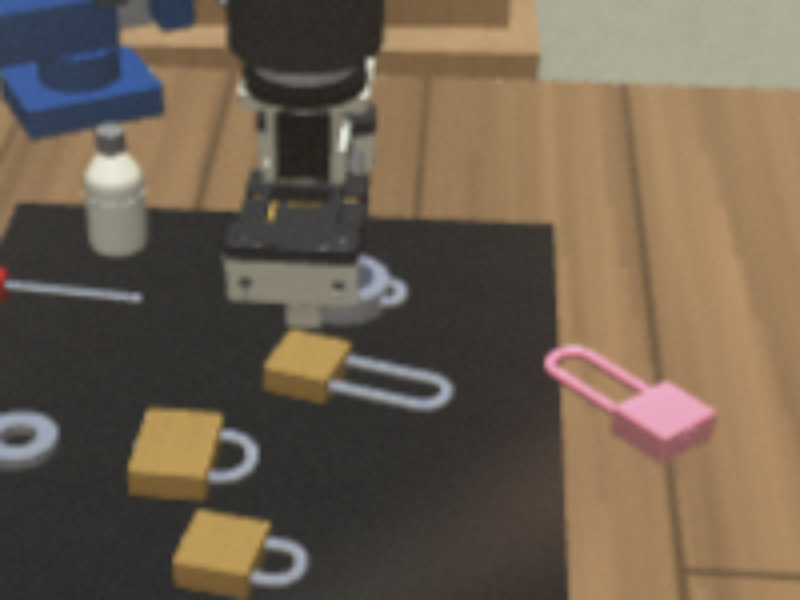

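The closed fingertips, at crop (303,320), are right above the long-shackle padlock body at (308,362). I hold there.

```bash
python3 -m handwheel '[[1,0,0,0,0],[1,0,0,0,0],[1,0,0,0,0],[1,0,0,0,0],[1,0,0,0,0],[1,0,0,0,0],[1,0,0,0,0],[1,0,0,0,0]]' >/dev/null; python3 -m handwheel '[[1,0,0,0,0],[1,0,0,0,0],[1,0,0,0,0],[1,0,0,0,0],[1,0,0,0,0],[1,0,0,0,0],[1,0,0,0,0],[1,0,0,0,0]]' >/dev/null; python3 -m handwheel '[[1,0,0,0,0],[1,0,0,0,0],[1,0,0,0,0],[1,0,0,0,0],[1,0,0,0,0],[1,0,0,0,0],[1,0,0,0,0],[1,0,0,0,0]]' && python3 -m handwheel '[[1,0,0,3,0],[1,0,0,8,0],[1,0,0,13,0],[1,0,0,14,0],[1,0,0,14,0]]'
```

```text
time_s: 10.95
tcp_pos: [0.4912, -0.2623, 0.0679]
eef_rot: [180.0, -0.0, 179.9]
contact_force: [-0.2, 0.6, 0.7]
gripper_width: 0.0006
gripper_force: 0.0
time_s: 11.58
tcp_pos: [0.4913, -0.2623, 0.2083]
eef_rot: [180.0, 0.1, 179.9]
contact_force: [0.1, -0.5, -1.0]
gripper_width: 0.0003
gripper_force: 0.0
```

```bash
python3 -m handwheel '[[1,0.5,5,0,0],[1,1,10,0,0],[1,1.5,15,0,0],[1,2,20,0,0],[1,2.5,25,0,0],[1,3,30,0,0],[1,3,35,0,0],[1,3,35,0,0]]' && python3 -m handwheel '[[1,0.3,5,0,0],[1,0.6,10,0,0],[1,0.9,15,0,0],[1,1.2,20,0,0],[1,1.5,24.2,0,0],[1,1.5,24.2,0,0],[1,1.5,24.2,0,0],[1,1.5,24.2,0,0]]'
```

```text
time_s: 12.58
tcp_pos: [0.5205, 0.0901, 0.2057]
eef_rot: [-179.9, -0.2, -179.9]
contact_force: [-0.2, 0.2, 0.4]
gripper_width: 0.0004
gripper_force: 0.0
time_s: 13.58
tcp_pos: [0.5362, 0.3283, 0.2074]
eef_rot: [-180.0, -0.0, 179.9]
contact_force: [0.3, -1.1, 0.5]
gripper_width: 0.0004
gripper_force: 0.0
```

```bash
python3 -m handwheel '[[1,0,0.1,-3,0],[1,0,0.1,-7,0],[1,0,0.1,-11,0],[1,0,0.1,-13,0],[1,0,0.1,-14,0],[1,0,0.1,-14,0],[1,0,0.1,-14,0],[1,0,0.1,-14,0]]' && python3 - <<'E'
from h import *
p,d=imaging.capture("side"); cv2.imwrite("pics/s5.png",cv2.resize(p[240:465,170:470],(800,600))[:,:,::-1])
E
```

```text
time_s: 14.58
tcp_pos: [0.5366, 0.331, 0.069]
eef_rot: [179.9, 0.1, 180.0]
contact_force: [-0.1, 0.1, 0.1]
gripper_width: 0.0005
gripper_force: 0.0
```

View pics/s5.png

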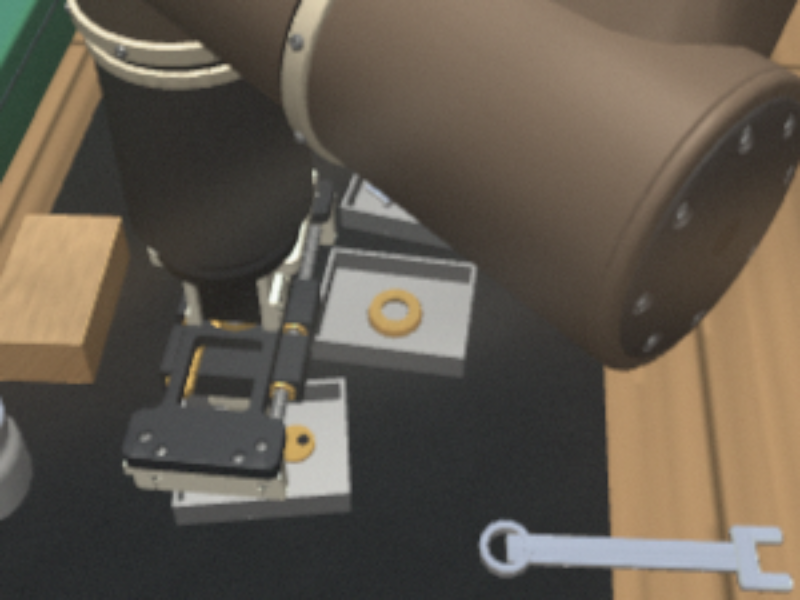

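The gripper stands over the key tray at crop (260,450), with the key head visible at (298,442), and nothing has been disturbed. I hold there and hand in.

```bash
python3 -m handwheel '[[1,0,0,0,0],[1,0,0,0,0],[1,0,0,0,0],[1,0,0,0,0],[1,0,0,0,0],[1,0,0,0,0],[1,0,0,0,0],[1,0,0,0,0]]' >/dev/null; python3 -m handwheel '[[1,0,0,0,0],[1,0,0,0,0],[1,0,0,0,0],[1,0,0,0,0],[1,0,0,0,0],[1,0,0,0,0],[1,0,0,0,0],[1,0,0,0,0]]' >/dev/null; python3 -m handwheel '[[1,0,0,0,0],[1,0,0,0,0],[1,0,0,0,0],[1,0,0,0,0],[1,0,0,0,0],[1,0,0,0,0],[1,0,0,0,0],[1,0,0,0,0]]' && python3 -c "
from plant import r
print(r.close_job())"
```

```text
time_s: 17.62
tcp_pos: [0.5362, 0.3307, 0.0678]
eef_rot: [-180.0, -0.0, 180.0]
contact_force: [0.8, -0.2, -0.0]
gripper_width: 0.0004
gripper_force: 0.0
the job is handed in; nothing more can be done
None
```

The job is handed in at 17.6 s: I pressed the left call button fully down and it came back up, then pointed about 3 s at the long-shackle padlock and about 3 s at the key tray, where the arm is still pointing; nothing else was touched.

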